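Close and lock the gas valve box

ROBOT

A 6-joint arm with a two-finger parallel gripper is mounted at the origin on the work surface. World frame = base frame: x ahead of the robot, y to its left, z up, the work surface at z = 0. Lengths are in m, angles in rad, forces in N, time in s.
With the tool pointing down it reaches from about 0.3 to 0.875 m from the base axis. Payload 6.4 kg.
Tool frame: the origin (TCP) lies at the very end of the fingers, on their centre line; the grasp point (between the pads) lies grip_point_offset behind it (grip_point_offset is the distance from the TCP to the grasp point, in m); y points along the fingers, x is the direction in which the jaws open and shut, and the axes are right-handed (so a half turn about y gives the same grasp; the last joint's range is limited). The gripper opens to 85 mm and grips with 20 to 120 N. Pads are 22 mm wide; open, the fingers measure 114 mm over their backs; the gripper's body (76 mm by 85 mm) begins 54 mm behind the grasp point. The pads swing forward as they close: fully open they stand 13 mm farther back than shut.
Start: joints at [1.132, 0.181, 1.607, -0, 1.354, -0.206], TCP at [0.133, 0.56, 0.231] pointing down, gripper open.
Joint ranges: [-2.99, 2.99], [-0.89, 2.07], [0.3, 2.58], [-1.14, 4.28], [0, 2.63], [-3.12, 3.12]. Speed limits (rad/s): [2.57, 2.57, 3.01, 3.14, 3.14, 3.14].

INTERFACE

Orientations are given as a unit quaternion [w, x, y, z].
In Python, from bench import get_obs, camera, camera_model, hand_in, grip_point_offset gives the robot as it stands.
- The arm moves only by the shell command python3 -m jog 'ROWS'. ROWS is JSON, a list of rows, each a list of 7 numbers: the shift along the tool's x, y, z in mm, then the turn, a rotation vector about the tool's x, y, z in degrees, then the gripper's target within -1 to 1 (shut at 1, half-way at 0, fully open at -1). In form: [[x, y, z, ax, ay, az, grip], ...]. A call has 1 to 8 rows; each row shifts and turns the commanded pose from where the row before left it, along the tool's axes as they then stand; what a row does not reach is not made up. A row lasts 1/12 s, in which the tool goes at most 41.7 mm and 7.16 degrees, less where a joint would pass 70% of its speed; a pose out of reach is approached as far as the arm can. A call is refused whole if a number of a shift passes 41.7 or a number of a turn 7.16, either way. A call with a gripper value outside its range is refused whole. The fingers move at their own pace and stop on an object; the grip force is fixed at half the most. Time passes only in rows, so rows that do not move let the fingers close. It gives the time, the measured TCP pose, the force and the opening at its end, in the units of the state.
- get_obs(): the state, without advancing time (a new reading comes with each control period).
- camera(name): name is "side" or "top"; returns the picture (384x512x3 uint8, blue, green, red); there is no depth.
- camera_model(name): a dict with "K" (3x3 intrinsics, pixels), "distortion" ([k1, k2, p1, p2, k3] as OpenCV has them; the pictures are not rectified), "pose" (4x4, takes a point from camera to world coordinates). Camera axes: x right, y down, z forward; pixel columns grow to the right and rows downward; lengths in m; the calibration is good to about 2 mm. A picture is of the moment at which its call begins. camera_model takes no time and is no camera call.
- hand_in(): hands the job in, once; it reports no verdict.
The state is a dict: "time_s": time; "q": joint angles; "dq": joint speeds; "joint_efforts": joint torques, N m; "eef_pos": TCP position; "eef_rot": TCP orientation; "wrist_force": force on the tool from outside, world axes, zero at the start; "torque": the same for the moment, N m; "opening": opening from 0.0 (shut) to 1.0 (fully open).
Only numpy, scipy, OpenCV 4.12 (cv2) and the standard library are available. Lean on these libraries where they do the work, as an engineer would, in place of code of your own. Each camera call takes 0.05 s, during which the arm holds its last target.

TASK

The access panel of the green gas valve box on the glassblower's bench stands ajar. With a fingertip, push the panel down until it is fully shut, then set a fingertip in the slot of its round cam fastener and turn it clockwise (seen from above) a quarter turn, fully home to its stop, so that the panel is locked; do not turn it before the panel is shut, and then take the hand away. Do not raise the panel further, and leave the glassware and tools around it where they are.

Things in the scene. Friction and masses are not known exactly. Their poses are not given: they have to be found in the camera images.
- valve_box: Fixed green metal box, 240 (x) x 420 (y) x 98 mm high; origin at the centre of its underside, x from its front to its back, y to its left. Its top is an aluminium panel 220 mm front to back, 240 wide, 6 thick, centred at y = -50 mm; left of it (y above 73 mm) a fixed deck where small things stand. Deck and shut panel are level, 98 mm high.
- panel (a joint): Angle of the access panel about its back hinge (a line along the box's y, at x = +110, z = 92 mm in the box frame), rad: 0 = fully shut (hard stop), grows as the front edge rises; 0.3 to 0.6 at the start. Stiff: it stays where it is left; 1 to 3 N down near the front edge moves it.
- press_mark (a point): Centre of a yellow disc, 32 mm across, flat on the panel's top near its front right corner: a good place to push. It is 195 mm from the hinge line and moves with the panel; on the shut panel it is at x = -85, y = -135, z = 98 mm in the box frame. Axes are the panel's: z out of its top.
- fastener (a joint): Angle of the cam fastener, rad: 0 = open, slot front to back, white line at the far end by a red dot; grows clockwise seen from above; pi/2 = locked (hard stop), slot left to right, white line by the green dot on the right. Starts at 0 to 0.3, stays where left, takes 0.09 N m (3 N on the slot's side 30 mm from the centre). Shut gripper fingertips fit in the slot.
- slot_centre (a point): On the fastener's axis, on its slot's floor, 4 mm above the panel. Black round rotor 104 mm across, 20 mm high; straight slot across it through the centre, 34 mm wide, 16 deep, open at both ends. x axis: along the slot to the end with a white line; z: turning axis, out of the panel. With the panel shut it is at x = -35, y = -50, z = 102 mm in the box frame.
- frit_jar: Amber jar with black cap, 40 mm across, 48 mm high, loose on the box's left deck; origin at its underside. Leave alone.
- cork_ring: Cork ring 60 mm across, 18 mm high, loose on the box's left deck; origin at its underside. Leave alone.
- flask: Round glass flask, 84 mm across, 120 mm high, standing on the bench to the left; origin at its underside. Leave alone.
- beaker: Glass beaker, 72 mm across, 90 mm high, standing on the bench to the left; origin at its underside. Leave alone.
- paddle: Black graphite paddle with a wooden handle, 200 x 50 x 16 mm, lying on the bench to the right; origin on its underside, 110 mm from the handle's end. Leave alone.
- spanner: Steel spanner lying on the bench to the right, about 180 mm long; origin on its underside near its middle. Leave alone.
- brush: Bench brush lying on the bench at the left, near the robot, about 200 mm long; origin on its underside near its middle. Leave alone.

How it is judged:
By the outcome, as a careful person would: the job done as asked, in the order asked, and still so for the second after the job is handed in, with the robot touching nothing.
It also fails if it takes over 53 s, if anything falls off the work surface, if the arm or the gripper's body presses on something with over 40 N, if the wrist force passes 120 N, or if a joint passes its speed limit or range.

## Working session

There is one attempt and no reset: what is moved stays moved. The work goes in short steps, Python scripts to look and compute and a shell command to move; the robot and the scene stay as the last step left them, time stands still between calls to the robot, and variables do not carry over. Pictures are saved under pics/ and viewed, and the job is handed in when it is done.

```bash
mkdir -p pics; ls
python3 - <<'E'
from bench import *
import cv2
print(get_obs()); print(grip_point_offset)
for n in("side","top"):
    cv2.imwrite(f"pics/{n}0.png",camera(n)); m=camera_model(n); print(n,m)
E
```

```text
pics
{'time_s': 0.0, 'q': array([ 1.13167842e+00,  1.81526266e-01,  1.60801941e+00,  6.16912318e-06,
        1.35379968e+00, -2.06319819e-01]), 'dq': array([-0.00175203,  0.00032732, -0.00025329, -0.00086161,  0.00127959,
        0.00145035]), 'joint_efforts': array([-1.91710496e-03, -4.44874656e+01, -3.51331723e+01, -3.39541239e-04,
        9.02269618e-03, -2.98328359e-06]), 'eef_pos': array([0.13240346, 0.55897631, 0.23038695]), 'eef_rot': array([-0.55441022,  0.55495959,  0.43799244, -0.43910338]), 'wrist_force': array([-0.88790601,  0.20391727,  0.29452606]), 'torque': array([ 0.02611322,  0.04947483, -0.00480306]), 'opening': 0.9980236079557349}
0.0187
side {'K': array([[397.82660019,   0.        , 248.62023577],
       [  0.        , 397.82660019, 190.66021829],
       [  0.        ,   0.        ,   1.        ]]), 'distortion': array([-0.08201649,  0.        ,  0.        ,  0.        ,  0.        ]), 'pose': array([[-0.94488204, -0.2350049 ,  0.22797069,  0.23666828],
       [-0.32728325,  0.65849498, -0.67769465,  0.86503772],
       [ 0.009144  , -0.71495249, -0.69911324,  0.98686795],
       [ 0.        ,  0.        ,  0.        ,  1.        ]])}
top {'K': array([[430.39005637,   0.        , 252.45411   ],
       [  0.        , 430.39005637, 193.89695623],
       [  0.        ,   0.        ,   1.        ]]), 'distortion': array([0.04904211, 0.        , 0.        , 0.        , 0.        ]), 'pose': array([[-0.01840031, -0.98120043,  0.1921123 ,  0.26617295],
       [-0.9997371 ,  0.0154266 , -0.01696341,  0.01369813],
       [ 0.01368087, -0.19237393, -0.98122633,  1.39540463],
       [ 0.        ,  0.        ,  0.        ,  1.        ]])}
```

View pics/side0.png

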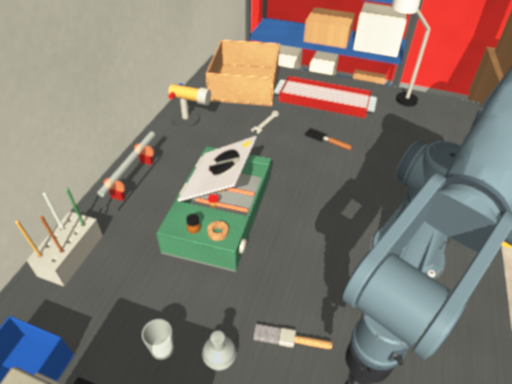

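View pics/top0.png

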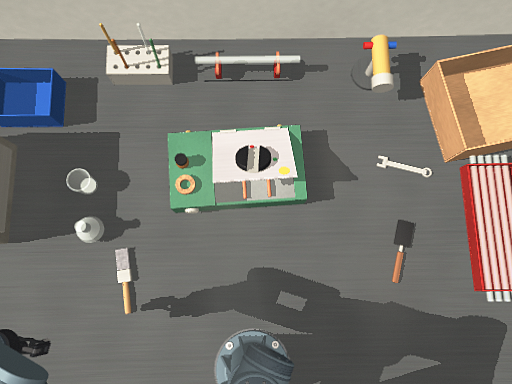

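The side view shows the panel ajar over the box at about (215,185). The top view shows the box at (168-306, 125-208), the yellow disc at (284,171) and the rotor at (253,158). I'll zoom in and measure next.

```bash
cat > h.py <<'E'
import numpy as np, cv2
from bench import *
def ray(n,uv):
    m=camera_model(n); p=cv2.undistortPoints(np.array([[uv]],float),m["K"],np.array(m["distortion"]))[0,0]
    T=m["pose"]; return T[:3,3],T[:3,:3]@np.array([p[0],p[1],1.])
def onz(n,uv,z):
    o,d=ray(n,uv); return o+d*(z-o[2])/d[2]
def tri(a,b):
    (o1,d1),(o2,d2)=ray("side",a),ray("top",b)
    s=np.linalg.lstsq(np.c_[d1,-d2],o2-o1,rcond=None)[0]
    p,q=o1+s[0]*d1,o2+s[1]*d2
    return (p+q)/2,np.linalg.norm(p-q)
def proj(n,P):
    m=camera_model(n);T=np.linalg.inv(m["pose"])
    return cv2.projectPoints(np.array(P,float).reshape(-1,3),cv2.Rodrigues(T[:3,:3])[0],T[:3,3],m["K"],np.array(m["distortion"]))[0].reshape(-1,2)
E
python3 - <<'E'
from h import *
t=cv2.imread("pics/top0.png");s=cv2.imread("pics/side0.png")
cv2.imwrite("pics/tc.png",cv2.resize(t[115:220,155:315],None,fx=5,fy=5,interpolation=cv2.INTER_CUBIC))
cv2.imwrite("pics/sc.png",cv2.resize(s[130:280,150:280],None,fx=4,fy=4,interpolation=cv2.INTER_CUBIC))
c={}
for n,i in(("top",t),("side",s)):
    h=cv2.cvtColor(i,cv2.COLOR_BGR2HSV)
    y=cv2.inRange(h,(24,120,150),(34,255,255))
    k,l,st,ce=cv2.connectedComponentsWithStats(y)
    print(n,[(st[j].tolist(),ce[j].round(1)) for j in range(1,k) if st[j,4]>8])
    g=cv2.inRange(h,(60,80,40),(85,255,255))
    cs=max(cv2.findContours(g,0,2)[0],key=cv2.contourArea)
    print(cv2.boundingRect(cs),cv2.approxPolyDP(cv2.convexHull(cs),2.5,True)[:,0].tolist())
E
```

```text
top [([373, 36, 11, 38, 195], array([378.5,  53.5])), ([279, 167, 11, 7, 62], array([283.7, 170.1]))]
(168, 130, 52, 82) [[219, 130], [214, 204], [173, 210], [168, 133]]
side [([169, 86, 28, 11, 180], array([183.2,  90.9])), ([243, 141, 7, 6, 23], array([246.1, 143.5])), ([503, 243, 7, 4, 16], array([505.4, 244.6]))]
(157, 155, 114, 114) [[270, 160], [268, 178], [235, 268], [161, 250], [157, 232], [175, 201], [251, 155]]
```

View pics/tc.png

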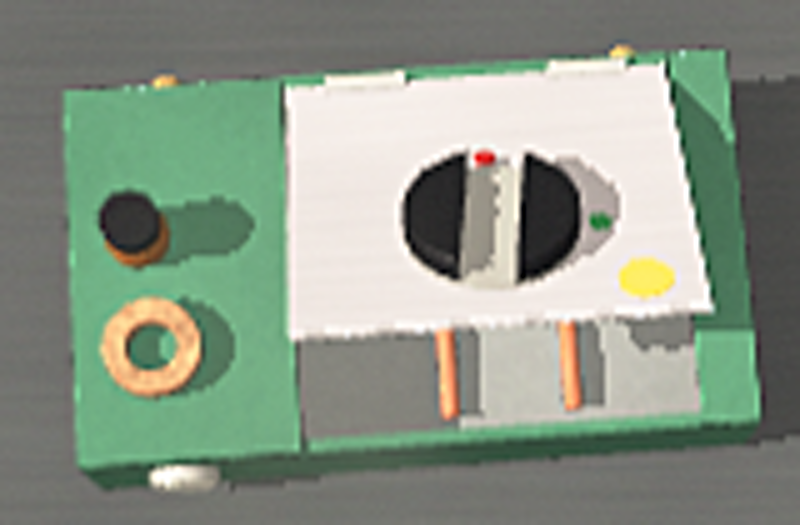

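View pics/sc.png

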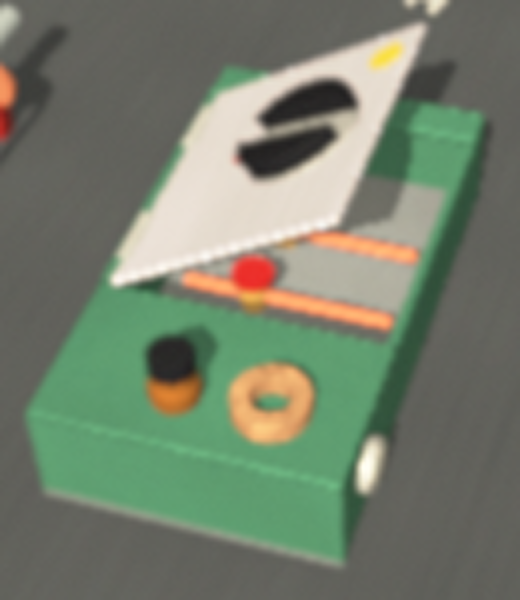

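In the top crop, the box's top-face corners are at about (64,92), (725,50), (758,422) and (80,467). In the side crop they are at (30,412), (230,68), (487,117) and (345,487).

```bash
cat >> h.py <<'E'
def fit(B,W):
    B=np.array(B)[:,:2];W=np.array(W)[:,:2];b=B-B.mean(0);w=W-W.mean(0)
    a=np.arctan2((b[:,0]*w[:,1]-b[:,1]*w[:,0]).sum(),(b*w).sum())
    R=np.array([[np.cos(a),-np.sin(a)],[np.sin(a),np.cos(a)]]);t=W.mean(0)-R@B.mean(0)
    return a,t,np.linalg.norm(B@R.T+t-W,axis=1)
E
python3 - <<'E'
from h import *
tc=[(64,92),(725,50),(758,422),(80,467)]; sc=[(30,412),(230,68),(487,117),(345,487)]
B=[(.12,.21),(.12,-.21),(-.12,-.21),(-.12,.21)]
T=[((u+.5)/5-.5+155,(v+.5)/5-.5+115) for u,v in tc]; S=[((u+.5)/4-.5+150,(v+.5)/4-.5+130) for u,v in sc]
Wt=[onz("top",p,.098) for p in T];Ws=[onz("side",p,.098) for p in S]
for W in(Wt,Ws,(np.array(Wt)+Ws)/2): print(fit(B,W))
for a,b in zip(S,T): print(tri(a,b))
a,t,_=fit(B,(np.array(Wt)+Ws)/2)
P,e=tri((246.1,143.5),(283.7,170.1)); print("mark",P,e)
R=np.array([[np.cos(a),-np.sin(a)],[np.sin(a),np.cos(a)]]);b=R.T@(P[:2]-t); print("box",b,P[2])
# angle: from hinge (110,92): mark at r along =.195, normal .006
dx,dz=.110-b[0],P[2]-.092
print("ang",np.arctan2(dz,dx)-np.arctan2(.006,.195),np.hypot(dx,dz))
for nm,q in(("slot",(-.035,-.05)),("mark",(-.085,-.135))): print(nm,R@q+t)
E
```

```text
(np.float64(0.052382295977577334), array([0.61078287, 0.04000488]), array([0.00116149, 0.00107267, 0.00268043, 0.00265315]))
(np.float64(0.054611495106741015), array([0.61134433, 0.04118578]), array([0.0014416 , 0.00132959, 0.00213932, 0.00215082]))
(np.float64(0.05349669867327612), array([0.6110636 , 0.04059533]), array([0.00128024, 0.00110816, 0.00235333, 0.0023747 ]))
(array([0.71979894, 0.25515945, 0.09639347]), np.float64(0.00014579215481350468))
(array([ 0.74242764, -0.16252985,  0.09657694]), np.float64(0.00031507861809560215))
(array([ 0.50271581, -0.17327492,  0.09772109]), np.float64(0.002020539003419113))
(array([0.48113043, 0.24119425, 0.09624567]), np.float64(0.0008133750738665963))
mark [ 0.56930659 -0.09728224  0.20240243] 0.0032855372993305185
box [-0.04906974 -0.13544752] 0.20240242528746022
ang 0.5759622708760503 0.1936281981005292
slot [ 0.57878723 -0.01120463]
mark [ 0.53340381 -0.09875659]
```

```bash
cat >> h.py <<'E'
from scipy.spatial.transform import Rotation as Ro
def Rt(o=None):
    o=o or get_obs(); w,x,y,z=o["eef_rot"]; return Ro.from_quat([x,y,z,w]).as_matrix()
A=0.0535; T0=np.array([.6111,.0406])
def b2w(x,y): return np.array([np.cos(A)*x-np.sin(A)*y,np.sin(A)*x+np.cos(A)*y])+T0
def plan(target,xdir=None):
    o=get_obs();R=Rt(o);d=np.array(target)-o["eef_pos"]
    print("tool shift mm",(R.T@d*1e3).round(1))
    print("tool x yaw deg",np.degrees(np.arctan2(R[1,0],R[0,0])).round(1),"y axis",R[:,1].round(3),"q",o["q"].round(3),"eef",o["eef_pos"].round(4))
E
python3 -c "
from h import *
print(Rt().round(3)); plan([.45,.25,.33]); plan([.5693,-.0973,.26])"
```

```text
[[ 0.231 -0.001 -0.973]
 [ 0.973 -0.001  0.231]
 [-0.002 -1.     0.   ]]
tool shift mm [-227.6  -99.3 -380.3]
tool x yaw deg 76.7 y axis [-0.001 -0.001 -1.   ] q [ 1.132  0.181  1.608 -0.     1.354 -0.206] eef [0.1324 0.559  0.2305]
tool shift mm [-537.9  -28.9 -576.5]
tool x yaw deg 76.7 y axis [-0.001 -0.001 -1.   ] q [ 1.132  0.181  1.608 -0.     1.354 -0.206] eef [0.1324 0.559  0.2305]
```

```bash
python3 -m jog '[[0,-33,0,0,0,0,1],[0,-33,0,0,0,0,1],[0,-33,0,0,0,0,1],[-27,0,-29,0,0,0,1],[-27,0,-29,0,0,0,1],[-27,0,-29,0,0,0,1],[-27,0,-29,0,0,0,1],[-27,0,-29,0,0,0,1]]'
python3 -m jog '[[-27,0,-29,0,0,0,1],[-27,0,-29,0,0,0,1],[-27,0,-29,0,0,0,1],[-27,0,-29,0,0,0,1],[-27,0,-29,0,0,0,1],[-27,0,-29,0,0,0,1],[-27,0,-29,0,0,0,1],[-27,0,-29,0,0,0,1]]'
python3 -c "
from h import *
plan([.5693,-.0973,.26])"
```

```text
time_s: 0.77
eef_pos: [0.2428, 0.393, 0.3299]
eef_rot: [-0.554, 0.555, 0.439, -0.439]
wrist_force: [1.0, 0.5, 0.2]
opening: -0.003
time_s: 1.43
eef_pos: [0.4189, 0.1291, 0.3302]
eef_rot: [0.555, -0.555, -0.439, 0.438]
wrist_force: [0.7, 0.3, -0.7]
opening: -0.001
tool shift mm [-185.6   70.1 -198.6]
tool x yaw deg 76.7 y axis [ 0.  0. -1.] q [ 0.027 -0.209  1.794  0.     1.556 -1.311] eef [0.4189 0.1291 0.3302]
```

```bash
python3 -m jog '[[-26,0,-28,0,0,0,1],[-26,0,-28,0,0,0,1],[-26,0,-28,0,0,0,1],[-26,0,-28,0,0,0,1],[-26,0,-28,0,0,0,1],[-26,0,-28,0,0,0,1],[-26,0,-28,0,0,0,1],[0,0,0,0,7,0,1]]'
python3 -m jog '[[0,0,0,0,7,0,1],[0,0,0,0,7,0,1],[0,0,0,0,7,0,1],[0,0,0,0,7,0,1],[0,0,0,0,7,0,1],[0,0,0,0,7,0,1],[0,0,0,0,7,0,1],[0,0,0,0,7,0,1]]'
python3 -c "
from h import *
plan([.5693,-.0973,.26])"
```

```text
time_s: 2.1
eef_pos: [0.5692, -0.097, 0.3283]
eef_rot: [-0.581, 0.581, 0.402, -0.404]
wrist_force: [-1.2, 0.2, -0.3]
opening: 0.004
time_s: 2.77
eef_pos: [0.567, -0.0912, 0.3297]
eef_rot: [0.703, -0.702, -0.082, 0.082]
wrist_force: [0.2, 0.2, -0.4]
opening: 0.001
tool shift mm [ 0.9 69.7 -6.5]
tool x yaw deg 13.3 y axis [-0.001  0.    -1.   ] q [-0.366  0.116  1.484  0.     1.544 -0.598] eef [ 0.567  -0.0912  0.3297]
```

```bash
python3 -m jog '[[0,20,0,0,5,0,1],[0,20,0,0,5,0,1],[1,25,-6,0,0,0,1],[0,25,0,0,0,0,1],[0,5,0,0,0,0,1],[0,0,0,0,0,0,1]]'
python3 -c "
from h import *
import cv2
plan([.5693,-.0973,.215])
print(get_obs()['wrist_force'])
for n in('side','top'): cv2.imwrite(f'pics/{n}1.png',cv2.resize(camera(n)[100:290,130:330],None,fx=3,fy=3))"
```

```text
time_s: 3.27
eef_pos: [0.5671, -0.0966, 0.2328]
eef_rot: [0.708, -0.706, -0.021, 0.024]
wrist_force: [0.8, -0.3, -0.1]
opening: -0.005
tool shift mm [ 2.3 17.8 -0.8]
tool x yaw deg 3.7 y axis [-0.005  0.002 -1.   ] q [-0.375  0.184  1.6    0.     1.363 -0.439] eef [ 0.5671 -0.0966  0.2328]
[ 0.7638521  -0.28437394 -0.0927312 ]
```

View pics/side1.png

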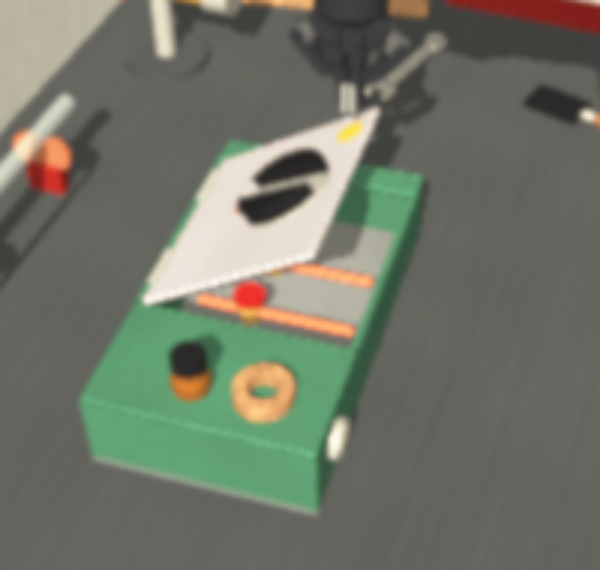

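View pics/top1.png

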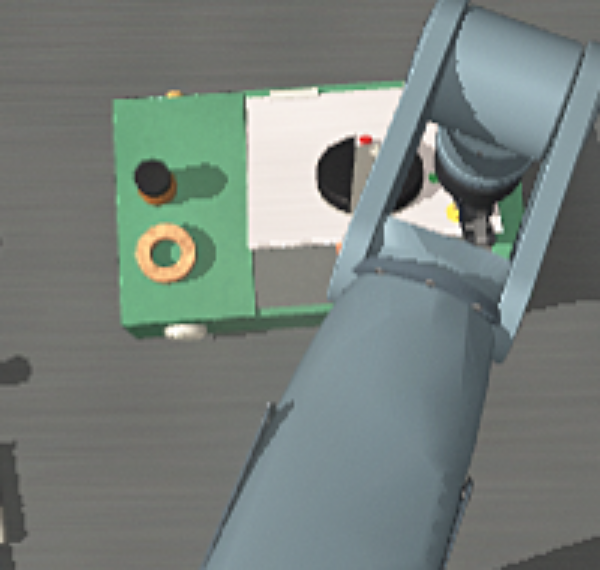

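The fingertip is right over the yellow disc, at (348,105) in the side crop. Now I push down along the hinge arc.

```bash
python3 -m jog '[[0,10,0,0,0,0,1],[0,10,0,0,0,0,1],[0,10,0,0,0,0,1],[-5,10,0,0,0,0,1],[-5,10,0,0,0,0,1],[-4,10,0,0,0,0,1]]'; python3 -m jog '[[-4,10,0,0,0,0,1],[-3,10,0,0,0,0,1],[-3,10,0,0,0,0,1],[-3,10,0,0,0,0,1]]'; python3 -c "
from h import *
print(T0, b2w(-.085,-.135)); plan([*b2w(-.085,-.135),.098]); print(get_obs()['wrist_force'])"
```

```text
time_s: 3.87
eef_pos: [0.5539, -0.0981, 0.1743]
eef_rot: [0.707, -0.707, -0.022, 0.023]
wrist_force: [-0.1, -0.1, 3.1]
opening: -0.003
time_s: 4.2
eef_pos: [0.5414, -0.0989, 0.1343]
eef_rot: [0.707, -0.707, -0.023, 0.022]
wrist_force: [1.1, 0.5, 2.1]
opening: 0.0
[0.6111 0.0406] [ 0.53344067 -0.09875218]
tool shift mm [-7.9 36.3  0.7]
tool x yaw deg 3.7 y axis [ 0.  0. -1.] q [-0.397  0.234  1.753  0.     1.154 -0.46 ] eef [ 0.5414 -0.0989  0.1343]
[1.10400345 0.54875729 2.07884913]
```

```bash
python3 -m jog '[[-3,9,0,0,0,0,1],[-2,9,0,0,0,0,1],[-1,7,0,0,0,0,1],[-1,4,0,0,0,0,1],[0,2,0,0,0,0,1],[0,0,0,0,0,0,1]]'; python3 -m jog '[[0,2,0,0,0,0,1],[0,0,0,0,0,0,1]]'; python3 -m jog '[[0,2,0,0,0,0,1],[0,0,0,0,0,0,1]]'
```

```text
time_s: 4.7
eef_pos: [0.5341, -0.0993, 0.1036]
eef_rot: [0.707, -0.707, -0.022, 0.023]
wrist_force: [0.9, 0.3, 0.5]
opening: -0.001
time_s: 4.87
eef_pos: [0.5347, -0.0995, 0.1023]
eef_rot: [-0.707, 0.707, 0.023, -0.023]
wrist_force: [-0.2, -0.0, 0.5]
opening: 0.002
time_s: 5.03
eef_pos: [0.5348, -0.0995, 0.1003]
eef_rot: [-0.707, 0.707, 0.023, -0.022]
wrist_force: [-0.4, 0.3, -0.1]
opening: -0.001
```

```bash
python3 -m jog '[[0,1.5,0,0,0,0,1],[0,0,0,0,0,0,1]]'; python3 -m jog '[[0,1,0,0,0,0,1],[0,0,0,0,0,0,1]]';  python3 -m jog '[[0,1,0,0,0,0,1],[0,0,0,0,0,0,1]]'
```

```text
time_s: 5.2
eef_pos: [0.5348, -0.0994, 0.0987]
eef_rot: [-0.707, 0.707, 0.023, -0.023]
wrist_force: [-0.1, -0.1, -0.1]
opening: -0.0
time_s: 5.37
eef_pos: [0.5348, -0.0995, 0.098]
eef_rot: [-0.707, 0.707, 0.023, -0.023]
wrist_force: [-1.1, 0.2, 2.2]
opening: 0.0
time_s: 5.53
eef_pos: [0.5348, -0.0995, 0.0979]
eef_rot: [-0.707, 0.707, 0.023, -0.023]
wrist_force: [-4.3, 1.8, 11.1]
opening: 0.0
```

It stopped at z = 0.098 with the force rising, so it's on the hard stop. I'll press a little more, lift off, and look.

```bash
python3 -m jog '[[0,0.5,0,0,0,0,1],[0,0,0,0,0,0,1]]'; python3 -m jog '[[0,-20,0,0,0,0,1],[0,-30,0,0,0,0,1],[0,-30,-20,0,0,0,1],[0,-20,-35,0,0,0,1],[0,0,-40,0,0,0,1],[0,0,-40,0,0,0,1],[0,0,-40,0,0,0,1],[0,0,0,0,0,0,1]]'
python3 -c "
from h import *
import cv2
for n in('side','top'):
  i=camera(n);cv2.imwrite(f'pics/{n}2f.png',i); cv2.imwrite(f'pics/{n}2.png',cv2.resize(i[110:280,140:320],None,fx=4,fy=4,interpolation=2)[:600])"
```

```text
time_s: 5.7
eef_pos: [0.5349, -0.0995, 0.0979]
eef_rot: [-0.707, 0.707, 0.023, -0.023]
wrist_force: [-6.1, 0.9, 15.4]
opening: -0.003
time_s: 6.37
eef_pos: [0.5455, -0.2811, 0.1963]
eef_rot: [-0.706, 0.708, 0.021, -0.02]
wrist_force: [0.3, -0.0, 0.4]
opening: 0.003
```

View pics/side2.png

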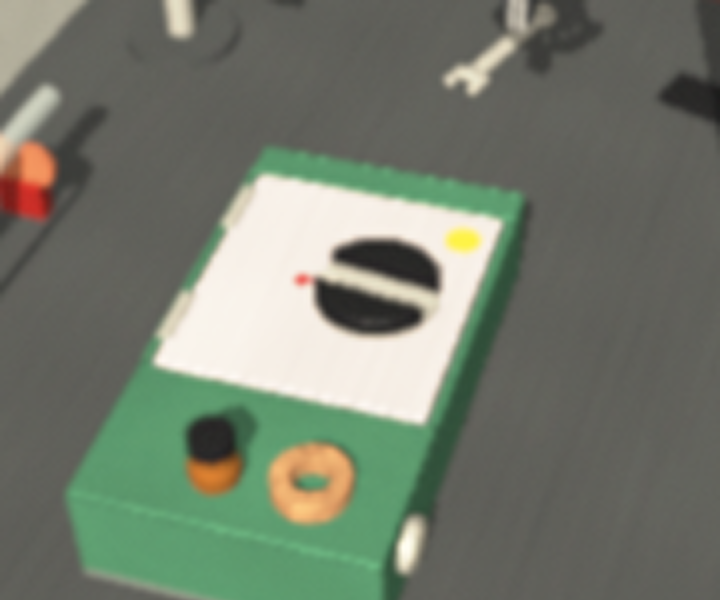

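View pics/top2.png

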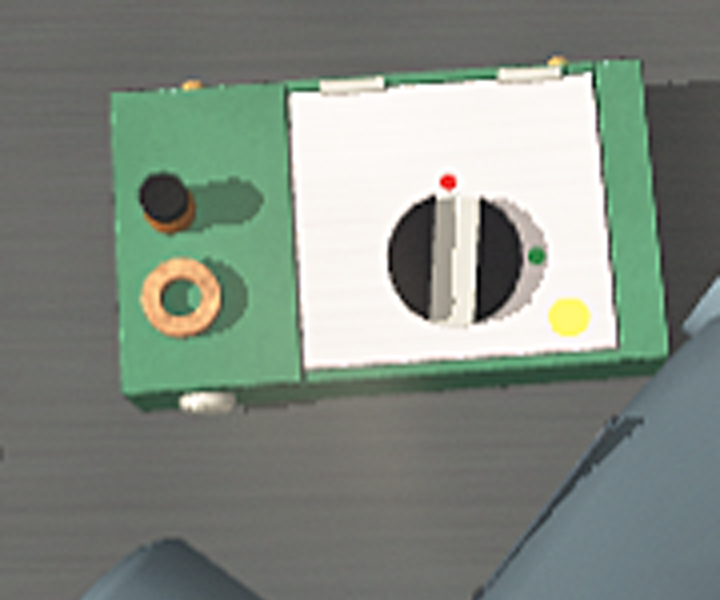

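The panel lies flush. The slot's edges in the top crop run about (435,196)→(430,321) and (481,196)→(476,321). Next I measure the slot centre and direction on the rotor's top plane.

Run:
```python
from h import *
f=lambda u,v:((u+.5)/4-.5+140,(v+.5)/4-.5+110)
P=[onz("top",f(*p),.118) for p in((435,196),(430,321),(481,196),(476,321))]
for a,b in((0,1),(2,3)):
    d=P[a]-P[b];print("yaw",np.degrees(np.arctan2(d[1],d[0])))
print("width",np.linalg.norm(((P[0]+P[1])-(P[2]+P[3]))/2), "mid",np.mean(P,0))
for n in("top","side"):
    i=cv2.imread(f"pics/{n}2f.png")
    h=cv2.cvtColor(i,cv2.COLOR_BGR2HSV)
    d=cv2.inRange(i,(0,0,0),(60,60,60)); d[:150]=0 if n=="top" else d[:150]; 
    k,l,st,ce=cv2.connectedComponentsWithStats(d)
    ok=[j for j in range(1,k) if st[j,4]>60 and 225<ce[j][0]<285 and 140<ce[j][1]<210]
    print(n,[(st[j].tolist(),ce[j].round(1)) for j in ok])
    pts=np.vstack([np.argwhere(l==j)[:,::-1] for j in ok]).astype(np.float32)
    e=cv2.fitEllipse(cv2.convexHull(pts)); print(e[:2], onz(n,e[0],.118))
    y=cv2.inRange(h,(24,120,150),(34,255,255));y[:, :240]=0;y[:130]=0;y[300:]=0
    m=cv2.moments(y[:,:320],True);c=(m["m10"]/m["m00"],m["m01"]/m["m00"]);print("mark",c,onz(n,c,.098))
    for nm,mk in(("red",cv2.inRange(h,(0,150,100),(8,255,255))),):
        k,l,st,ce=cv2.connectedComponentsWithStats(mk);print(nm,[(ce[j].round(1),onz(n,ce[j],.098).round(4)) for j in range(1,k) if 205<ce[j][0]<270 and 140<ce[j][1]<200])
print("pred slot",b2w(-.035,-.05),"mark",b2w(-.085,-.135))
```

```text
yaw -3.164655925490493
yaw -3.452826583761525
width 0.035100734371054786 mid [ 0.57765519 -0.01272473  0.118     ]
top [([237, 159, 12, 31, 214], array([243.1, 173.3])), ([259, 160, 11, 30, 240], array([263.5, 174.7]))]
((253.26443481445312, 174.29660034179688), (32.37062072753906, 32.95130920410156)) [ 0.57717972 -0.01198021  0.118     ]
mark (281.6849315068493, 188.87671232876713) [ 0.53453432 -0.09909118  0.098     ]
red [(array([251.8, 155. ]), array([ 0.6441, -0.009 ,  0.098 ]))]
side [([225, 171, 24, 11, 140], array([237.7, 174.9])), ([220, 181, 25, 12, 163], array([230.6, 187.1]))]
((234.0089111328125, 181.30575561523438), (21.697460174560547, 29.027591705322266)) [ 0.57804523 -0.00195079  0.118     ]
mark (255.38709677419354, 169.70967741935485) [ 0.53812083 -0.0999787   0.098     ]
red []
pred slot [ 0.5788238  -0.01120007] mark [ 0.53344067 -0.09875218]
```

```bash
python3 -m jog '[[0,0,30,0,6.6,0,1],[0,0,40,0,0,0,1],[0,0,40,0,0,0,1],[20,0,40,0,0,0,1],[20,0,40,0,0,0,1],[20,0,40,0,0,0,1],[0,0,0,0,0,0,1]]'
python3 -c "
from h import *
c=np.array([.5785,-.0117]);a=np.radians(-3.3)
plan([*(c+.03*np.array([np.cos(a),np.sin(a)])),.12])"
```

```text
time_s: 7.05
eef_pos: [0.6113, -0.0469, 0.1964]
eef_rot: [0.708, -0.706, 0.015, -0.016]
wrist_force: [0.3, -0.5, 0.1]
opening: 0.002
tool shift mm [-4.4 76.5 33.1]
tool x yaw deg -2.5 y axis [ 0.001  0.003 -1.   ] q [-0.272  0.295  1.542  0.003  1.305 -0.229] eef [ 0.6113 -0.0469  0.1964]
```

```bash
python3 -m jog '[[-4,20,20,0,0.8,0,1],[0,25,13,0,0,0,1],[0,15,0,0,0,0,1],[0,0,0,0,0,0,1],[0,0,0,0,0,0,1]]'
python3 -c "
from h import *
c=np.array([.5785,-.0117]);a=np.radians(-3.3)
plan([*(c+.03*np.array([np.cos(a),np.sin(a)])),.106])
for n in('side','top'):
  i=camera(n); cv2.imwrite(f'pics/{n}3.png',cv2.resize(i[110:260,160:320],None,fx=4,fy=4,interpolation=2)[:600])"
```

```text
time_s: 7.47
eef_pos: [0.6063, -0.0208, 0.1354]
eef_rot: [0.707, -0.707, 0.023, -0.022]
wrist_force: [-0.1, -0.1, 0.7]
opening: 0.002
tool shift mm [ 1.8 29.4  7.5]
tool x yaw deg -3.6 y axis [-0.003  0.001 -1.   ] q [-0.23   0.35   1.602  0.     1.192 -0.166] eef [ 0.6063 -0.0208  0.1354]
```

View pics/side3.png

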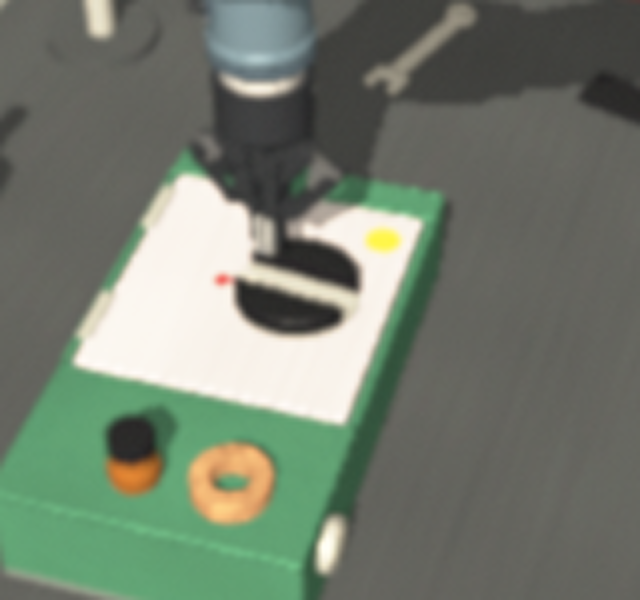

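View pics/top3.png

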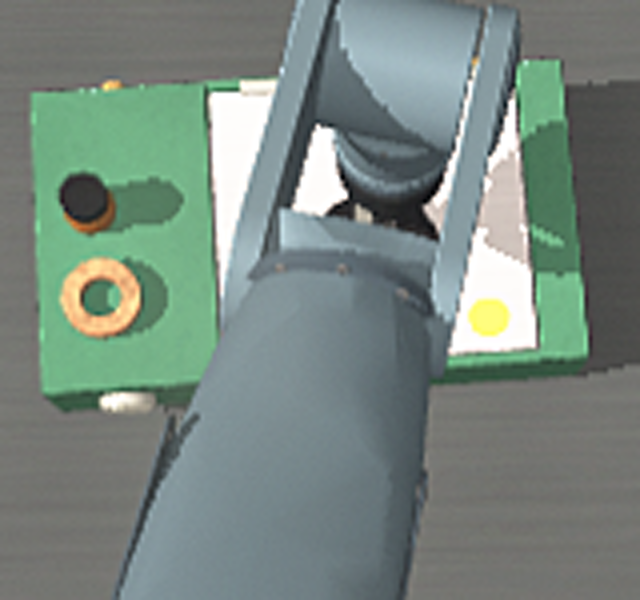

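The tip is above the rotor at (262,250) in the side crop. It needs to go 7.5 mm left and then down into the slot.

```bash
python3 -m jog '[[2,0,7.5,0,0,0,1],[0,0,0,0,0,0,1],[0,8,0,0,0,0,1],[0,7,0,0,0,0,1],[0,0,0,0,0,0,1]]'; python3 -m jog '[[0,6,0,0,0,0,1],[0,5,0,0,0,0,1],[0,3.5,0,0,0,0,1],[0,0,0,0,0,0,1]]'
python3 -c "
from h import *
c=np.array([.5785,-.0117]);a=np.radians(-3.3)
plan([*(c+.03*np.array([np.cos(a),np.sin(a)])),.106])
for n in('side',):
  i=camera(n); cv2.imwrite(f'pics/{n}4.png',cv2.resize(i[110:260,160:320],None,fx=4,fy=4,interpolation=2)[:600])"
```

```text
time_s: 7.98
eef_pos: [0.6087, -0.0148, 0.1193]
eef_rot: [0.707, -0.707, 0.024, -0.022]
wrist_force: [0.0, -0.6, -0.7]
opening: 0.001
time_s: 8.32
eef_pos: [0.6092, -0.0149, 0.1055]
eef_rot: [0.707, -0.707, 0.024, -0.022]
wrist_force: [-0.8, 0.3, -0.2]
opening: 0.0
tool shift mm [-0.8 -0.5  1.4]
tool x yaw deg -3.8 y axis [-0.002  0.    -1.   ] q [-0.219  0.393  1.612 -0.     1.139 -0.153] eef [ 0.6092 -0.0149  0.1055]
```

View pics/side4.png

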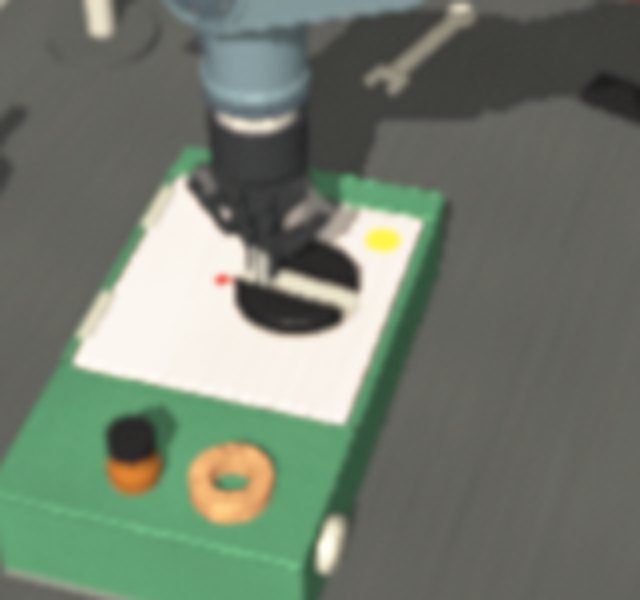

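The tip is in the slot (side crop (258,278)), with no contact force. I'll take up the play, then turn clockwise around the axis.

```bash
cat >> h.py <<'E'
def arc(c=(.5785,-.0117)):
    o=get_obs();R=Rt(o);d=o["eef_pos"][:2]-np.array(c)
    yaw=np.degrees(np.arctan2(R[1,0],R[0,0]));v=R.T@np.array([*d,0])
    f=o["wrist_force"];print("t",o["time_s"],"z",o["eef_pos"][2].round(4),"r",np.hypot(*d).round(4),"pos yaw",np.degrees(np.arctan2(d[1],d[0])).round(1),"tool yaw",yaw.round(1),"in tool",(v*1e3).round(1),"F tool",(R.T@f).round(1),"tq",o["torque"].round(2))
E
python3 -m jog '[[0,0,-3,0,0,0,1],[0,0,-2,0,0,0,1]]'; python3 -c "from h import *;arc()"
python3 -m jog '[[-1,0,-3.6,0,7,0,1],[-1,0,-3.6,0,7,0,1],[-1,0,-3.6,0,7,0,1],[0,0,0,0,0,0,1]]'; python3 -c "from h import *;arc()"
```

```text
time_s: 8.53
eef_pos: [0.6098, -0.0201, 0.1071]
eef_rot: [-0.707, 0.707, -0.023, 0.023]
wrist_force: [-0.6, 4.9, -0.3]
opening: -0.005
t 8.5333 z 0.1071 r 0.0325 pos yaw -15.1 tool yaw -3.7 in tool [31.8  0.  -6.4] F tool [-0.9  0.3  4.9] tq [ 0.83  0.27 -0.05]
time_s: 8.87
eef_pos: [0.6048, -0.0302, 0.1071]
eef_rot: [0.69, -0.69, 0.153, -0.153]
wrist_force: [-0.4, 0.1, -0.4]
opening: 0.002
t 8.8667 z 0.1071 r 0.0321 pos yaw -35.1 tool yaw -25.0 in tool [31.6  0.  -5.6] F tool [-0.5  0.4 -0. ] tq [ 0.15 -0.01  0.02]
```

```bash
python3 -m jog '[[-1,0,-3.8,0,7,0,1],[-1,0,-3.8,0,7,0,1],[-1,0,-3.8,0,7,0,1],[0,0,0,0,0,0,1]]'; python3 -c "from h import *;arc()"
python3 -m jog '[[-1,0,-3.8,0,7,0,1],[-1,0,-3.8,0,7,0,1],[-1,0,-3.8,0,7,0,1],[0,0,0,0,0,0,1]]'; python3 -c "from h import *;arc()"
```

```text
time_s: 9.2
eef_pos: [0.5963, -0.0379, 0.1072]
eef_rot: [0.652, -0.651, 0.275, -0.275]
wrist_force: [0.6, 2.6, -0.4]
opening: -0.001
t 9.2 z 0.1072 r 0.0317 pos yaw -55.8 tool yaw -45.8 in tool [31.2 -0.  -5.5] F tool [-1.4  0.4  2.2] tq [ 0.33 -0.07 -0.03]
time_s: 9.53
eef_pos: [0.5858, -0.0421, 0.1072]
eef_rot: [0.591, -0.59, 0.388, -0.389]
wrist_force: [1.4, 2.8, -0.5]
opening: 0.003
t 9.5333 z 0.1072 r 0.0312 pos yaw -76.6 tool yaw -66.6 in tool [30.8 -0.  -5.4] F tool [-2.   0.5  2.4] tq [ 0.44 -0.29 -0.02]
```

```bash
python3 -m jog '[[-1,0,-3.8,0,7,0,1],[-0.8,0,-3.2,0,6,0,1],[0,0,0,0,0,0,1]]'; python3 -c "from h import *;arc()"
python3 -m jog '[[-1,0,-3.5,0,6,0,1],[0,0,0,0,0,0,1]]'; python3 -c "from h import *;arc()"
python3 -m jog '[[0,0,-1,0,1.5,0,1],[0,0,0,0,0,0,1]]'; python3 -c "from h import *;arc()"
```

```text
time_s: 9.78
eef_pos: [0.5789, -0.0428, 0.1073]
eef_rot: [0.544, -0.543, 0.452, -0.453]
wrist_force: [2.9, 1.7, 0.3]
opening: -0.002
t 9.7833 z 0.1073 r 0.0311 pos yaw -89.2 tool yaw -79.5 in tool [30.7 -0.  -5.2] F tool [-1.2 -0.2  3.2] tq [ 0.38 -0.45 -0.01]
time_s: 9.95
eef_pos: [0.5758, -0.0428, 0.1074]
eef_rot: [0.52, -0.519, 0.479, -0.481]
wrist_force: [4.6, 2.6, -1.2]
opening: 0.002
t 9.95 z 0.1074 r 0.0312 pos yaw -95.0 tool yaw -85.5 in tool [30.8  0.  -5.1] F tool [-2.3  1.2  4.8] tq [ 0.5  -0.76 -0.07]
time_s: 10.12
eef_pos: [0.5757, -0.043, 0.1075]
eef_rot: [0.515, -0.513, 0.484, -0.487]
wrist_force: [7.9, 2.0, -3.7]
opening: -0.0
t 10.1167 z 0.1075 r 0.0314 pos yaw -95.1 tool yaw -86.8 in tool [31.1  0.  -4.5] F tool [-1.6  3.7  8. ] tq [ 0.38 -1.33 -0.08]
```

```bash
python3 -m jog '[[0,0,-1.5,0,0,0,1],[0,0,0,0,0,0,1],[0,0,0,0,0,0,1]]'; python3 -c "from h import *;arc()"
python3 -m jog '[[0,0,3,0,0,0,1],[0,0,4,0,0,0,1],[0,0,0,0,0,0,1]]'; python3 -c "from h import *;arc()"
```

```text
time_s: 10.37
eef_pos: [0.5756, -0.043, 0.1077]
eef_rot: [0.516, -0.512, 0.483, -0.488]
wrist_force: [12.1, 3.0, -7.5]
opening: -0.002
t 10.3667 z 0.1077 r 0.0314 pos yaw -95.3 tool yaw -86.7 in tool [31.1 -0.  -4.7] F tool [-2.3  7.6 12.2] tq [ 0.52 -2.22 -0.06]
time_s: 10.62
eef_pos: [0.5795, -0.043, 0.1069]
eef_rot: [-0.513, 0.513, -0.486, 0.487]
wrist_force: [0.1, -0.9, -0.3]
opening: -0.002
t 10.6167 z 0.1069 r 0.0313 pos yaw -88.2 tool yaw -87.0 in tool [31.3  0.  -0.7] F tool [0.9 0.3 0.1] tq [-0.03 -0.04  0.04]
```

At 12 N it wouldn't turn any further, so it's on its stop. The fingers are free and centred now; I'll lift out and look.

```bash
python3 -m jog '[[0,-8,0,0,0,0,1],[0,-20,0,0,0,0,1],[0,-30,0,0,0,0,1],[0,-30,0,0,0,0,1],[40,0,0,0,0,0,1],[40,0,0,0,0,0,1],[40,0,0,0,0,0,1],[40,0,0,0,0,0,1]]'
python3 -m jog '[[30,0,0,0,0,0,1],[30,0,0,0,0,0,1],[0,0,0,0,0,0,1]]'
python3 - <<'E'
from h import *
for n in('side','top'):
  i=camera(n);cv2.imwrite(f'pics/{n}5f.png',i); cv2.imwrite(f'pics/{n}5.png',cv2.resize(i[110:260,140:320],None,fx=4,fy=4,interpolation=2))
  d=cv2.absdiff(i,cv2.imread(f'pics/{n}0.png'))
E
```

```text
time_s: 11.28
eef_pos: [0.5865, -0.204, 0.196]
eef_rot: [-0.513, 0.513, -0.487, 0.487]
wrist_force: [0.8, 0.8, 0.4]
opening: -0.002
time_s: 11.53
eef_pos: [0.5889, -0.2684, 0.1954]
eef_rot: [-0.511, 0.512, -0.488, 0.489]
wrist_force: [-1.2, 0.3, 0.4]
opening: -0.001
```

View pics/top5.png

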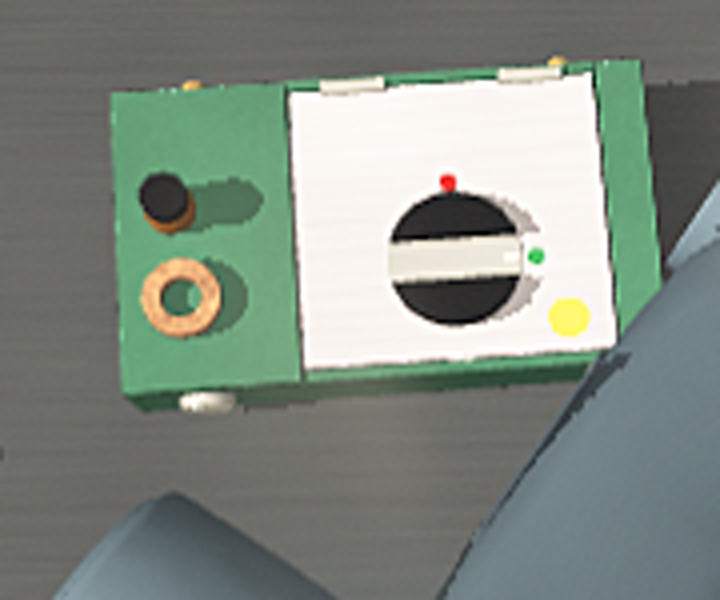

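View pics/side5.png

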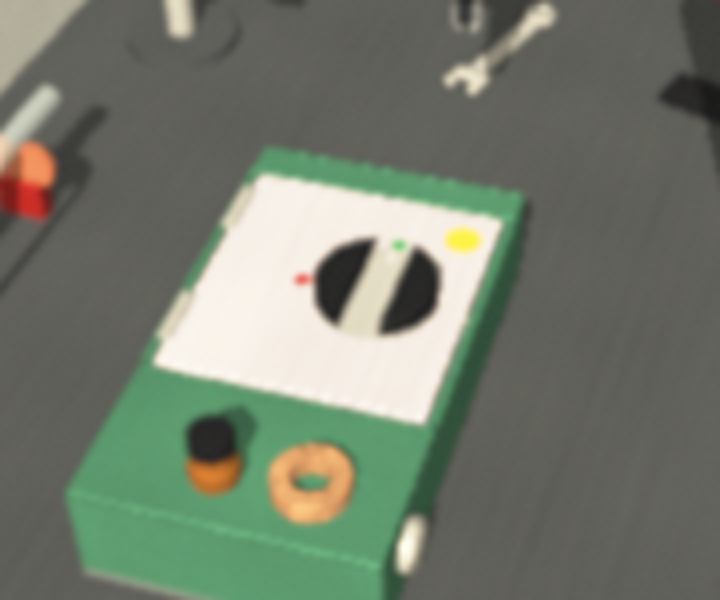

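View pics/side5f.png

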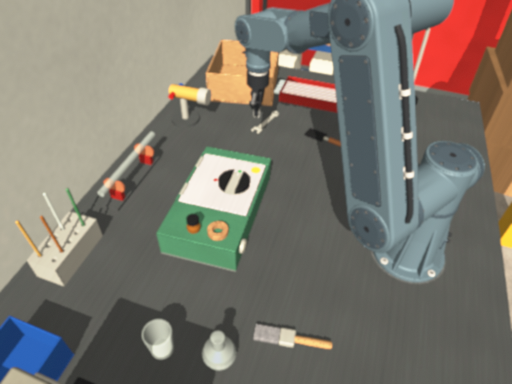

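The white line is at the green dot (top crop (510,257) next to (536,256)). Before handing in, I'll check the slot's angle and compare the surroundings with the first pictures.

Run:
```python
from h import *
i=cv2.imread("pics/top5f.png");g=cv2.cvtColor(i,6).astype(float)
# slot edges: subpixel crossing per column
U=[];L=[]
for u in range(242,266):
    col=g[150:200,u]; 
    b=np.where(col>110)[0]; b=b[(b>17)&(b<32)]
    a,z=b.min(),b.max()
    U.append((u,150+a-(col[a]-110)/(col[a]-col[a-1]))); L.append((u,150+z+(col[z]-110)/(col[z]-col[z+1])))
for E in(U,L):
    W=np.array([onz("top",p,.118) for p in E]);k=np.polyfit(W[:,1],W[:,0],1);print("dir yaw",-90-np.degrees(np.arctan(k[0])),"resid",np.std(W[:,0]-np.polyval(k,W[:,1])))
print("expected",np.degrees(A)-90)
for n in("side","top"):
    d=cv2.absdiff(cv2.imread(f"pics/{n}0.png"),cv2.imread(f"pics/{n}5f.png")).max(2)
    R={"side":{"flask_beaker":(310,375,135,240),"brush":(318,355,250,336),"deck":(212,245,180,235),"spanner":(112,136,248,280),"paddle":(125,152,303,330)},
       "top":{"flask_beaker":(160,245,60,110),"brush":(245,315,112,138),"deck":(145,200,172,200),"spanner":(150,182,375,435)}}[n]
    for k,(a,b,c,e) in R.items(): print(n,k,int((d[a:b,c:e]>40).sum()))
o=get_obs();print(o["time_s"],o["wrist_force"].round(1))
```

```text
dir yaw -86.98138394834541 resid 0.0003219647325053115
dir yaw -86.67963493193929 resid 0.0003251532067648523
expected -86.9346757960501
side flask_beaker 0
side brush 0
side deck 15
side spanner 69
side paddle 37
top flask_beaker 0
top brush 8
top deck 0
top spanner 654
11.6333 [ 1.   0.6 -0.1]
```

View pics/top5f.png

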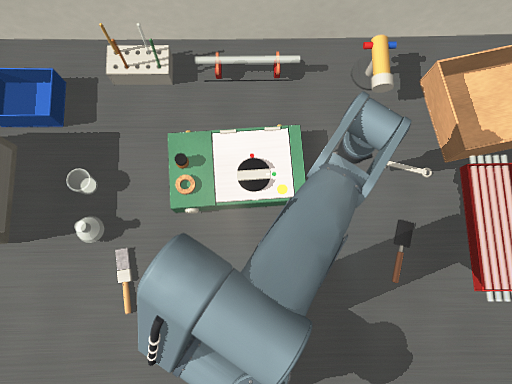

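```bash
python3 -c "
from bench import *
print(hand_in())"
```

```text
the job is handed in; nothing more can be done
None
```

The panel is shut and its fastener is locked. I handed the job in at about 11.6 s, with the hand about 0.2 m above the bench and clear of everything.

- **Panel:** I pushed it down on the yellow disc along its hinge arc. At the end the fingertip stopped at z = 0.098 m while the force rose to 15 N. The pictures then showed it flush with the deck, before I touched the fastener.
- **Fastener:** I put the shut fingertips in the far end of the slot without touching the sides, and turned it clockwise around its axis. It stopped moving at 12 N on the slot's side, where 3 N is enough to turn it. Afterwards the slot measured -87.0° and -86.7° on its two edges, against -86.9° expected when locked. The white line is at the green dot.
- **Things around it:** Against the first pictures, the flask and beaker show no change, and the jar, cork ring and brush show almost none (15 pixels or fewer). The spanner and paddle areas did differ. I put that down to the arm and its shadow crossing them; both look in place in the last pictures and the arm never went near them, but I did not measure their positions.
- **Disagreement:** From the side camera, the fastener's centre came out about 10 mm to the left of the top camera's value. The fit had mixed in the shaded slot, so I used the top camera and the box's corners, and the fingers went in without touching.

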